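# Register a printing block in the corner of the printing jig

### The arm

A 6-joint arm with a two-finger parallel gripper is mounted at the origin on the work surface. World frame = base frame: x ahead of the robot, y to its left, z up, the work surface at z = 0. Lengths are in m, angles in rad, forces in N, time in s.
With the tool pointing down it reaches from about 0.375 to 0.9 m from the base axis. Payload 3.1 kg.
Tool frame: the origin (TCP) lies at the very end of the fingers, on their centre line; the grasp point (between the pads) lies 19 mm behind it; z points along the fingers, y is the line along which they close (so a half turn about z gives the same grasp; the last joint's range is limited). The gripper opens to 87 mm and grips with 3 to 60 N. Pads are 19 mm wide; open, the fingers measure 117 mm over their backs; the gripper's body (75 mm by 190 mm) begins 51 mm behind the grasp point.
Start: joints at [0.98, 0.527, 1.433, -0, 1.181, -0.178], TCP at [0.251, 0.572, 0.223] pointing down, gripper open.
Joint ranges: [-3.08, 3.08], [-0.75, 2.2], [0.22, 2.44], [-1.43, 4.57], [0, 2.65], [-2.85, 2.85]. Speed limits (rad/s): [2.79, 2.79, 3.14, 3.14, 3.14, 3.14].

### API

Orientations are given as a unit quaternion [x, y, z, w].
In Python, from rig import status, viewer, robot gives the robot as it stands.
- The arm moves only by the tool arm_command, never from a script. Its arguments are lists of equal length, an entry for each row: "delta_rot": the turn, a rotation vector about the tool's x, y, z in degrees, a list of three; "delta_pos": the shift along the tool's x, y, z in m, a list of three; "gripper": the closure, from -1 (fully open) to 1 (shut). In form: {"delta_rot": [[rx, ry, rz], ...], "delta_pos": [[dx, dy, dz], ...], "gripper": [gripper, ...]}. A call has 1 to 12 rows; each row is the pose to reach, as a shift and turn from the pose commanded when the call began, along the tool's axes at that moment; what a row does not reach only later rows make up. A row lasts 1/12 s, in which the tool goes at most 41.7 mm and 7.16 degrees, less where a joint would pass 70% of its speed; a pose out of reach is approached as far as the arm can. A call with a gripper value outside its range is refused whole. The fingers move at their own pace and stop on an object; "grip_force" is the grip in N (left out, the last holds). Time passes only in rows, so rows that repeat a pose let the fingers close. It gives the time, the measured TCP pose, the force, the opening and the grip force at its end, in the units of the state.
- status.get_obs(): the state, without advancing time (a new reading comes with each control period).
- viewer.camera(name): name is "scene" or "top" or "wrist"; returns a dict with "pixels" (480x640x3 uint8, blue, green, red), "fx", "fy", "cx", "cy" (pixels), "pose" (4x4, takes a point from camera to world coordinates); the wrist camera has in their place "mount" (4x4, takes a point from camera to tool coordinates, whose origin is the TCP and whose axes are the flange's). Camera axes: x right, y down, z forward; pixel columns grow to the right and rows downward; lengths in m; the calibration is good to about 2 mm. The wrist camera is an equidistant fisheye: a pixel r from the principal point sees the ray r / f radians off the axis. A picture is of the moment at which its call begins: read the wrist's pose just before it. There is no depth.
- robot.hand_in(): hands the job in; it is judged then, once.
The state is a dict: "time": time; "q": joint angles; "joint_velocities": joint speeds; "joint_torque": joint torques, N m; "position": TCP position; "tool_rot": TCP orientation; "ft_force": force on the tool from outside, world axes, zero at the start; "moment": the same for the moment, N m; "grip_width": finger opening in m; "grip_force": force on a finger pad.
Only numpy, scipy, OpenCV 4.12 (cv2) and the standard library are available. Lean on these libraries where they do the work, as an engineer would, in place of code of your own. Each camera call takes 0.05 s, during which the arm holds its last target. There are 200 camera calls.

### The job

Draw the longer, wider printing block out of the open side of the low slatted drying rack and lay it, carved face up, on the bed of the printing jig. Push it home into the jig's corner, so that one long side lies flush along the far fence and one end flush against the right-hand fence (as seen from the robot), then let go and move clear. Leave the shorter block in the rack and everything else on the table where it is.

Things in the scene. Friction and masses are not known exactly. Their poses are not given: they have to be found in the camera images.
- long_block: The block to register: grey lino face on a plywood body, 50 mm wide (its x) x 130 long (y) x 24 thick (z), about 0.1 kg, pale leaf-vein lines (the carving) on top. Origin: centre of the underside. Starts flat on the table in either bay of the rack, its y along the rack's y within about 0.06 rad, its -y end sticking 50 to 70 mm out of the open side.
- short_block: The other block, in the other bay: grey lino on plywood, 38 mm wide (x) x 100 mm long (y) x 24 mm thick (z), short pale cross strokes on top; sticks out by 35 to 55 mm. Origin: centre of the underside. Stays where it is.
- rack: Low plywood drying rack fixed to the table, 199 (x) x 138 (y) x 42 mm high. Origin: on the table below the roof's centre. Two bays centred at x = -52.5 and +52.5 mm, each 70 mm wide, 32 mm high inside, no floor (blocks lie on the table). Open only on the -y side, at y = -65 mm; rear closed, roof of five slats (top at 42 mm), so a block only comes out by sliding towards the rack's -y.
- rack_mouth (a point): Point on the table surface in the middle of the rack's open side; axes as the rack, so -y points straight out of the rack.
- jig: Printing jig screwed to the table: plywood bed 220 x 220 x 9 mm with two dark wood fences 20 mm wide, rising 30 mm above the bed (top at z = 39 mm). Origin: centre of the underside. Far fence along the +x edge, inner face at x = +90 mm; right-hand fence along the -y edge, inner face at y = -90 mm. The -x and +y edges are open.
- jig_corner (a point): Inner corner where the fences' inner faces meet, at the bed's upper surface (z = 9 mm); axes as the jig. The free bed reaches 200 mm towards -x and 200 mm towards +y from here. A block fully home has its centre 25 mm towards -x and 65 mm towards +y, its long axis along y, its underside at this height.
- ink_jar: Loose bystander, to be left alone: amber glass jar with black cap, 52 mm across, 70 mm tall, standing on the rack's roof behind its middle. Origin: centre of its underside.
- mug: Loose bystander, to be left alone: white mug, 76 mm across, 90 mm tall. Origin: centre of the underside.
- pinch_pot: Loose bystander, to be left alone: terracotta bowl, 90 mm across, 45 mm tall. Origin: centre of the underside.
- sanding_block: Loose bystander, to be left alone: cork sanding block, 50 (its x) x 30 (y) x 22 mm high, lying between the rack and the jig, towards the robot. Origin: centre of the underside.
- brayer: Loose bystander, to be left alone: ink roller: rubber roll 34 mm thick, 90 mm long along its x, with a wooden handle along its +y, 130 mm long and 37 mm high overall. Origin: on the table below the middle of the roll.
Things that resemble listed ones, but are neither listed nor needed, are in the scene too. Leave any orange look-alike of the long_block alone.

How it is judged:
On the way:
1. the long block is drawn wholly out of the rack's open side (y of long_block in the frame of rack_mouth below -0.066 m), for 0.1 s.
At the end, for the whole second after the job is handed in: The long block lies flat on the jig bed, carved face up and at rest, a long side against the far (+x) fence and an end against the right-hand (-y) fence: gaps under 2.5 mm, square to within 1.5 degrees (either end may be the one at the fence) (x of long_block in the frame of jig_corner between -0.0275 and -0.0225 m and y of long_block in the frame of jig_corner between 0.0625 and 0.0675 m and z of long_block in the frame of jig_corner between -0.002 and 0.002 m and angle between the y axis of long_block and the y axis of jig_corner, either way round below 0.026 rad and angle between long_block's own z axis and vertical below 0.03 rad and linear speed of long_block below 0.01 m/s); the robot touches nothing.
It fails at once if the short block is moved more than 15 mm (distance of short_block from where it was at the start of the episode above 0.015 m).
It fails at once if another loose thing on the table is moved more than 20 mm (distance of any of ink_jar, mug, pinch_pot, sanding_block, brayer from where it was at the start of the episode above 0.02 m).
It also fails if it takes over 67 s, if anything falls off the work surface, if the arm or the gripper's body presses on something with over 40 N, if the wrist force passes 120 N, or if a joint passes its speed limit or range.

## Working session

There is one attempt and no reset: what is moved stays moved. The work goes in short steps, Python scripts to look and compute and a tool call to move; the robot and the scene stay as the last step left them, time stands still between calls to the robot, and variables do not carry over. Pictures are saved under pics/ and viewed, at most 10 in all, crops included, and the job is handed in when it is done.

Besides the shell and the picture viewer there is one more tool, called after ">>>" by a JSON object that holds its "method" and its "body", one argument or row to a line. arm_command: Moves the arm, as the interface text tells. Its arguments: {"type":"object","properties":{"delta_rot":{"type":"array","items":{"type":"array","items":{"type":"number"}}},"delta_pos":{"type":"array","items":{"type":"array","items":{"type":"number"}}},"gripper":{"type":"array","items":{"type":"number"}},"grip_force":{"type":"number"}},"required":["delta_rot","delta_pos","gripper"]}

```bash
mkdir -p pics; ls
python3 - <<'E'
from rig import status, viewer, robot
import cv2,numpy as np
o=status.get_obs(); print({k:np.round(v,3) for k,v in o.items()})
for n in("top","scene","wrist"):
    c=viewer.camera(n); cv2.imwrite(f"pics/{n}0.png",c["pixels"]); print(n,{k:(np.round(v,4).tolist()) for k,v in c.items() if k!="pixels"})
E
```

```text
pics
{'time': np.float64(0.0), 'q': array([ 0.98 ,  0.528,  1.434,  0.   ,  1.181, -0.178]), 'joint_velocities': array([ 0.001,  0.001,  0.001,  0.001, -0.001, -0.001]), 'joint_torque': array([-1.0000e-03, -4.4005e+01, -1.7658e+01,  6.3000e-02,  5.8000e-02,
       -0.0000e+00]), 'position': array([0.25 , 0.572, 0.222]), 'tool_rot': array([ 0.205,  0.979, -0.001, -0.   ]), 'ft_force': array([-0.133,  0.23 ,  1.152]), 'moment': array([-0.022,  0.015,  0.013]), 'grip_force': np.float64(0.0), 'grip_width': np.float64(0.087)}
top {'fx': 530.7834, 'fy': 530.7834, 'cx': 317.4695, 'cy': 236.7542, 'pose': [[-0.0081, -0.9937, 0.1114, 0.4221], [-0.9999, 0.0072, -0.0085, 0.0204], [0.0077, -0.1115, -0.9937, 1.0694], [0.0, 0.0, 0.0, 1.0]]}
scene {'fx': 461.2623, 'fy': 461.2623, 'cx': 316.5045, 'cy': 238.8763, 'pose': [[0.8101, 0.4479, -0.3782, 0.9261], [0.586, -0.6363, 0.5017, -0.4852], [-0.0159, -0.6281, -0.778, 0.8199], [0.0, 0.0, 0.0, 1.0]]}
wrist {'fx': 371.6483, 'fy': 371.6483, 'cx': 317.4325, 'cy': 238.1924, 'mount': [[-0.0005, -0.9537, -0.3009, 0.0822], [1.0, -0.0008, 0.0008, 0.0001], [-0.001, -0.3009, 0.9537, -0.1615], [0.0, 0.0, 0.0, 1.0]]}
```

View pics/top0.png

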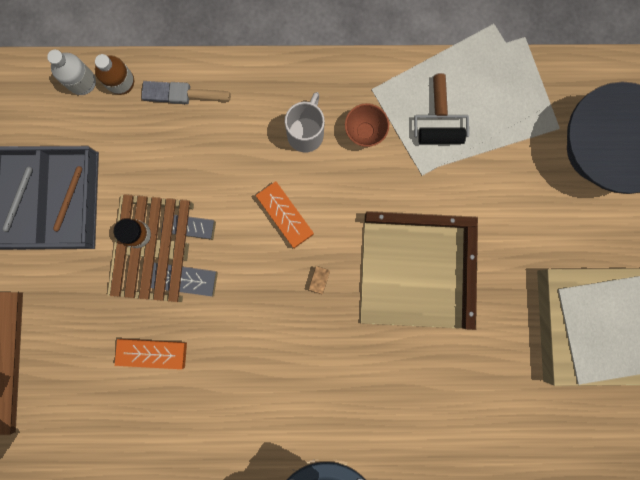

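View pics/scene0.png

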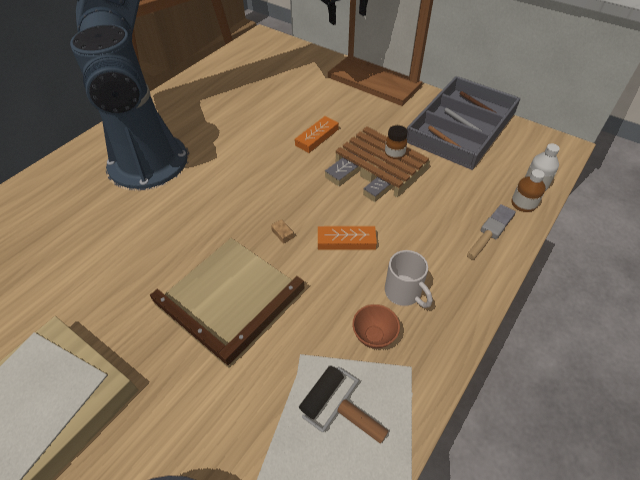

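The top view shows the rack at (150,250), open to the right (world -y), and the jig at (418,270) with its corner at (465,222). Candidates:
- Grey block with leaf veins at (199,281): this matches the long block.
- Grey block with short strokes at (199,228): the short block.
- Orange look-alikes at (285,214) and (150,354): to be left alone.

I'll check the choice in a close crop and measure it.

```bash
cat > h.py <<'E'
import cv2,numpy as np
from rig import status, viewer, robot
from scipy.spatial.transform import Rotation as R
def rays(c,uv,o=None):
    uv=np.atleast_2d(np.float64(uv)); d=(uv-[c["cx"],c["cy"]])/c["fx"]
    if "pose" in c: T=c["pose"]; v=np.c_[d,np.ones(len(d))]
    else:
        r=np.linalg.norm(d,axis=1)[:,None]; v=np.c_[d/np.maximum(r,1e-9)*np.sin(r),np.cos(r)]
        W=np.eye(4); W[:3,:3]=R.from_quat(o["tool_rot"]).as_matrix(); W[:3,3]=o["position"]; T=W@c["mount"]
    return T[:3,3],v@T[:3,:3].T
def plane(c,uv,z,o=None):
    p,v=rays(c,uv,o); return p+v*((z-p[2])/v[:,2])[:,None]
E
python3 - <<'E'
from h import *
c=viewer.camera("top"); im=c["pixels"]
hsv=cv2.cvtColor(im,cv2.COLOR_BGR2HSV)
a=cv2.resize(im[190:310,100:225],None,fx=4,fy=4,interpolation=cv2.INTER_CUBIC)
b=cv2.resize(im[205:335,350:485],None,fx=4,fy=4,interpolation=cv2.INTER_CUBIC)[:480]
cv2.imwrite("pics/crop.png",cv2.resize(np.hstack([a,b[:480,:]]),None,fx=.76,fy=.76))
for x,y in [(205,228),(205,292),(205,270),(199,225),(175,270),(150,354),(420,280),(440,218),(470,280)]: print((x,y),im[y,x],hsv[y,x])
E
```

```text
(205, 228) [100  93  93] [120  18 100]
(205, 292) [103  97  96] [116  17 103]
(205, 270) [102 107 113] [ 14  25 113]
(199, 225) [100  93  93] [120  18 100]
(175, 270) [ 54  83 123] [ 13 143 123]
(150, 354) [157 176 191] [ 17  45 191]
(420, 280) [122 167 191] [ 20  92 191]
(440, 218) [33 49 77] [ 11 146  77]
(470, 280) [30 45 72] [ 11 149  72]
```

View pics/crop.png

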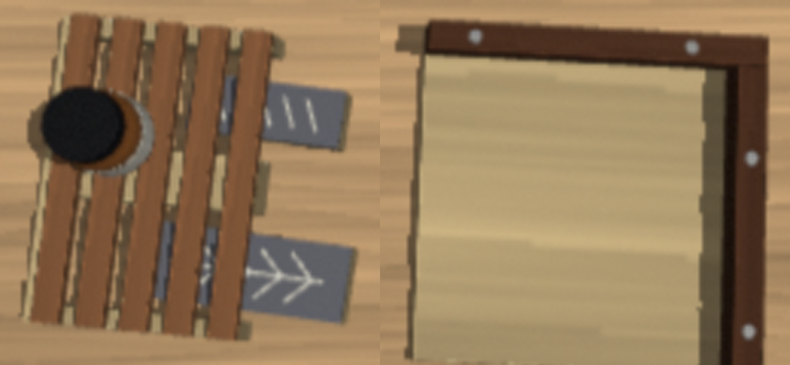

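The crop confirms it: the lower block is wider with leaf veins (long_block), and the upper one has cross strokes (short). Next I measure both blocks, the jig and the rack.

Run:
```python
from h import *
c=viewer.camera("top"); im=c["pixels"]
hsv=cv2.cvtColor(im,cv2.COLOR_BGR2HSV)
# blocks: bluish grey, protruding part
m=((im[...,0].astype(int)>=im[...,2]+2)&(hsv[...,2]>80)&(hsv[...,2]<130)).astype(np.uint8)
m=cv2.morphologyEx(m,cv2.MORPH_CLOSE,np.ones((5,5)))
for name,(x0,x1,y0,y1) in dict(long=(180,230,255,305),short=(180,230,210,245)).items():
    k=np.zeros_like(m);k[y0:y1,x0:x1]=m[y0:y1,x0:x1]
    ct=max(cv2.findContours(k,0,1)[0],key=cv2.contourArea)[:,0]
    w=plane(c,ct,0.024)[:,:2]
    r=cv2.minAreaRect(np.float32(w*1000)); print(name,r,np.round(cv2.boxPoints(r),1).tolist())
# jig dark fences
d=((hsv[...,2]<95)&(hsv[...,1]>110)).astype(np.uint8);k=np.zeros_like(d);k[200:340,355:490]=d[200:340,355:490]
ct=max(cv2.findContours(k,0,1)[0],key=cv2.contourArea)
w=plane(c,ct[:,0],0.039)[:,:2]*1000
r=cv2.minAreaRect(np.float32(w)); print("jig",r,np.round(cv2.boxPoints(r),1).tolist())
# slats (roof top z .042)
s=((hsv[...,1]>120)&(hsv[...,0]<14)&(hsv[...,2]>60)).astype(np.uint8);k=np.zeros_like(s);k[190:308,105:200]=s[190:308,105:200]
for ct in cv2.findContours(k,0,1)[0]:
    if cv2.contourArea(ct)>150:
        r=cv2.minAreaRect(np.float32(plane(c,ct[:,0],0.042)[:,:2]*1000)); print("slat",np.round(r[0]),np.round(r[1]),round(r[2],1),np.round(cv2.boxPoints(r),0).tolist())
# sanding block etc. bounding
print("sand",plane(c,[[319,279]],.022),"orange",plane(c,[[285,214],[312,238]],.024), "mug",plane(c,[[305,120]],.09))
```

```text
long ((453.261474609375, 248.65966796875), (64.4096450805664, 45.97049331665039), 81.8294906616211) [[425.8999938964844, 220.0], [471.3999938964844, 213.5], [480.6000061035156, 277.29998779296875], [435.1000061035156, 283.79998779296875]]
short ((559.2194213867188, 245.44439697265625), (49.03388595581055, 34.84502410888672), 82.4137191772461) [[538.7000122070312, 223.39999389648438], [573.2999877929688, 218.8000030517578], [579.7000122070312, 267.3999938964844], [545.2000122070312, 272.0]]
jig ((472.48077392578125, -185.39395141601562), (222.32720947265625, 216.4268035888672), 86.55950164794922) [[357.79998779296875, -289.8999938964844], [573.7999877929688, -302.8999938964844], [587.2000122070312, -80.9000015258789], [371.1000061035156, -67.9000015258789]]
slat [471. 369.] [19. 96.] 84.2 [[423.0, 365.0], [518.0, 355.0], [520.0, 374.0], [425.0, 384.0]]
slat [513. 281.] [ 19. 197.] 84.4 [[414.0, 281.0], [610.0, 262.0], [612.0, 281.0], [416.0, 300.0]]
slat [516. 309.] [ 19. 196.] 84.2 [[418.0, 309.0], [613.0, 289.0], [615.0, 308.0], [420.0, 328.0]]
slat [519. 336.] [ 20. 196.] 84.4 [[420.0, 336.0], [615.0, 317.0], [617.0, 337.0], [422.0, 356.0]]
slat [523. 378.] [ 45. 200.] 67.8 [[422.0, 395.0], [607.0, 320.0], [624.0, 361.0], [439.0, 437.0]]
slat [598. 384.] [19. 49.] 83.8 [[573.0, 378.0], [621.0, 373.0], [623.0, 391.0], [575.0, 396.0]]
sand [[0.45576777 0.00901515 0.022     ]] orange [[0.58528166 0.07563435 0.024     ]
 [0.5368306  0.02222464 0.024     ]] mug [[0.75563853 0.03386069 0.09      ]]
```

```bash
cat >> h.py <<'E'
def go(x,y,z,yaw):  # yaw (deg) of tool y axis in world, tool down; prints deltas in tool frame
    o=status.get_obs(); r=R.from_quat(o["tool_rot"]); t=np.radians(yaw)
    Y=np.array([np.cos(t),np.sin(t),0]); Z=np.array([0,0,-1.]); M=R.from_matrix(np.c_[np.cross(Y,Z),Y,Z])
    print("t",round(float(o["time"]),2),"dpos",np.round(r.inv().apply(np.array([x,y,z])-o["position"]),4).tolist(),"drot",np.round(np.degrees((r.inv()*M).as_rotvec()),2).tolist())
E
python3 -c "
from h import *
go(.4526,.2434,.20,-8.2)"
```

```text
t 0.25 dpos [-0.317, -0.2201, 0.0223] drot [-0.06, 0.03, 74.55]
```

>>> {"method": "arm_command", "body": {
  "delta_rot": [
    [0,0,7],
    [0,0,14],
    [0,0,21],
    [0,0,28],
    [0,0,35],
    [0,0,42],
    [0,0,49],
    [0,0,56],
    [0,0,63],
    [0,0,70],
    [0,0,74.5],
    [0,0,74.5]
  ],
  "delta_pos": [
    [-0.03,-0.02,0],
    [-0.06,-0.04,0],
    [-0.09,-0.06,0],
    [-0.12,-0.08,0],
    [-0.15,-0.1,0],
    [-0.18,-0.12,0],
    [-0.21,-0.14,0],
    [-0.24,-0.16,0],
    [-0.27,-0.18,0],
    [-0.295,-0.2,0.01],
    [-0.317,-0.22,0.022],
    [-0.317,-0.22,0.022]
  ],
  "gripper": [-1,-1,-1,-1,-1,-1,-1,-1,-1,-1,-1,-1],
  "grip_force": 25
}}

```text
time: 1.25
position: [0.4542, 0.2393, 0.1989]
tool_rot: [0.758, 0.652, -0.002, 0.0]
ft_force: [-1.0, -0.3, 0.5]
grip_width: 0.087
grip_force: 0.0
```

Run:
```python
from h import *
o=status.get_obs(); c=viewer.camera("wrist"); im=c["pixels"]; cv2.imwrite("pics/w1.png",im)
print(o["position"],o["q"])
hsv=cv2.cvtColor(im,cv2.COLOR_BGR2HSV)
m=((im[...,0].astype(int)>=im[...,2]+2)&(hsv[...,2]>75)&(hsv[...,2]<135)).astype(np.uint8)
m=cv2.morphologyEx(m,cv2.MORPH_CLOSE,np.ones((9,9)))
for ct in cv2.findContours(m,0,1)[0]:
    if cv2.contourArea(ct)>800:
        w=plane(c,ct[:,0],.024,o)[:,:2]*1000; r=cv2.minAreaRect(np.float32(w)); print(np.round(ct[:,0].mean(0)),np.round(r[0],1),np.round(r[1],1),round(r[2],1),np.round(cv2.boxPoints(r),1).tolist())
go(.4526,.2434,.005,-8.2)
```

```text
[0.45422772 0.23928107 0.19893405] [ 0.26823669  0.41182786  1.7334865  -0.00257117  0.99881697  0.41930181]
t 1.3 dpos [0.0022, -0.0006, 0.1946] drot [-0.12, 0.07, -0.21]
```

View pics/w1.png

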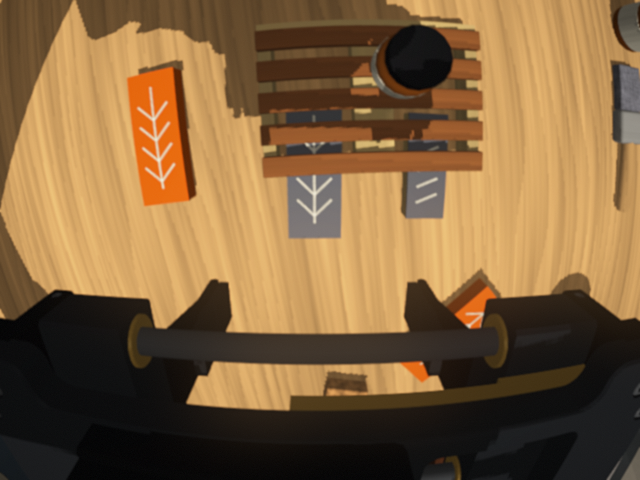

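The wrist view shows the long block's exposed end with corners near (289,238), (341,238), (341,176) and (288,178). The fingertips are at (225,285) and (410,285).

Run:
```python
from h import *
o=status.get_obs(); c=viewer.camera("wrist"); im=c["pixels"].astype(int)
for r in (185,200,215,230): print(r,[x for x in range(270,360) if abs(im[r,x,2]-im[r,x,0])<20][::200], [x for x in (lambda a:(a.min(),a.max()))(np.array([x for x in range(270,360) if im[r,x,2]-im[r,x,0]<35]))])
P=plane(c,[[288.5,238],[341.5,238],[341.5,178],[288.5,178]],.024,o)*1000; print(np.round(P,1).tolist())
```

```text
185 [290] [np.int64(290), np.int64(342)]
200 [290] [np.int64(290), np.int64(341)]
215 [291] [np.int64(290), np.int64(341)]
230 [291] [np.int64(291), np.int64(341)]
[[423.3, 222.4, 24.0], [473.2, 215.1, 24.0], [480.7, 272.0, 24.0], [432.8, 279.2, 24.0]]
```

>>> {"method": "arm_command", "body": {
  "delta_rot": [
    [0,0,0],
    [0,0,0],
    [0,0,0],
    [0,0,0],
    [0,0,0],
    [0,0,0],
    [0,0,0],
    [0,0,0],
    [0,0,0],
    [0,0,0],
    [0,0,0],
    [0,0,0]
  ],
  "delta_pos": [
    [0,0,0.04],
    [0,0,0.08],
    [0,0,0.12],
    [0,0,0.15],
    [0,0,0.175],
    [0,0,0.19],
    [0,0,0.195],
    [0,0,0.195],
    [0,0,0.195],
    [0,0,0.195],
    [0,0,0.195],
    [0,0,0.195]
  ],
  "gripper": [-1,-1,-1,-1,-1,-1,-1,-1,0.6,0.6,0.6,0.6],
  "grip_force": 25
}}

```text
time: 2.35
position: [0.4536, 0.2442, 0.0068]
tool_rot: [0.755, 0.655, 0.001, 0.001]
ft_force: [-0.5, -1.4, -0.6]
grip_width: 0.0681
grip_force: 0.0
```

Run:
```python
from h import *
o=status.get_obs(); print(o["position"],o["grip_width"],o["grip_force"],o["ft_force"])
# pull 105mm along rack -y (yaw -5.7)
a=np.radians(5.7);p=o["position"]-.11*np.array([np.sin(a),np.cos(a),0]); print(p)
go(p[0],p[1],.006,-8.2)
```

```text
[0.45355907 0.24415292 0.00675967] 0.06809324460281906 0.0 [-0.49463221 -1.41145991 -0.59671939]
[0.4426339  0.13469681 0.00675967]
t 2.35 dpos [-0.1099, 0.0047, 0.0007] drot [0.13, -0.06, 0.06]
```

>>> {"method": "arm_command", "body": {
  "delta_rot": [
    [0,0,0],
    [0,0,0],
    [0,0,0],
    [0,0,0],
    [0,0,0],
    [0,0,0],
    [0,0,0]
  ],
  "delta_pos": [
    [0,0,0],
    [0,0,0],
    [0,0,0],
    [0,0,0],
    [0,0,0],
    [0,0,0],
    [0,0,0]
  ],
  "gripper": [0.6,0.6,0.6,0.6,0.6,0.6,0.6]
}}

```text
time: 2.93
position: [0.4528, 0.2437, 0.0059]
tool_rot: [0.756, 0.655, 0.0, 0.0]
ft_force: [-0.7, -0.4, 5.4]
grip_width: 0.0498
grip_force: 25.0
```

>>> {"method": "arm_command", "body": {
  "delta_rot": [
    [0,0,0],
    [0,0,0],
    [0,0,0],
    [0,0,0],
    [0,0,0],
    [0,0,0],
    [0,0,0],
    [0,0,0],
    [0,0,0],
    [0,0,0],
    [0,0,0],
    [0,0,0]
  ],
  "delta_pos": [
    [-0.01,0,0],
    [-0.02,0.001,0],
    [-0.03,0.001,0],
    [-0.04,0.002,0],
    [-0.05,0.002,0],
    [-0.06,0.003,0],
    [-0.07,0.003,0],
    [-0.08,0.004,0],
    [-0.09,0.004,0],
    [-0.1,0.004,0],
    [-0.11,0.005,0],
    [-0.115,0.005,0]
  ],
  "gripper": [0.6,0.6,0.6,0.6,0.6,0.6,0.6,0.6,0.6,0.6,0.6,0.6]
}}

```text
time: 3.93
position: [0.442, 0.128, 0.0059]
tool_rot: [0.756, 0.654, 0.001, 0.0]
ft_force: [1.2, 4.9, 5.9]
grip_width: 0.05
grip_force: 25.0
```

>>> {"method": "arm_command", "body": {
  "delta_rot": [
    [0,0,0],
    [0,0,0],
    [0,0,0],
    [0,0,0],
    [0,0,0],
    [0,0,0],
    [0,0,0],
    [0,0,0],
    [0,0,0],
    [0,0,0]
  ],
  "delta_pos": [
    [0,0,0],
    [0,0,0],
    [0,0,0],
    [0,0,0],
    [0.01,0,0],
    [0.02,0,0],
    [0.03,0,0],
    [0.038,0,0],
    [0.038,0,0],
    [0.038,0,0]
  ],
  "gripper": [-0.4,-0.4,-0.4,-0.4,-0.4,-0.4,-0.4,-0.4,-0.4,-0.4]
}}

```text
time: 4.77
position: [0.4468, 0.1678, 0.0056]
tool_rot: [0.755, 0.656, 0.0, 0.0]
ft_force: [-1.1, 0.2, 0.3]
grip_width: 0.0603
grip_force: 0.0
```

>>> {"method": "arm_command", "body": {
  "delta_rot": [
    [0,0,0],
    [0,0,0],
    [0,0,0],
    [0,0,0],
    [0,0,0],
    [0,0,0],
    [0,0,0]
  ],
  "delta_pos": [
    [0,0,0],
    [0,0,0],
    [0,0,0],
    [0,0,0],
    [0,0,0],
    [0,0,0],
    [0,0,0]
  ],
  "gripper": [0.6,0.6,0.6,0.6,0.6,0.6,0.6]
}}

```text
time: 5.35
position: [0.4468, 0.1666, 0.0055]
tool_rot: [0.756, 0.655, -0.0, 0.0]
ft_force: [0.6, -1.4, -0.3]
grip_width: 0.0494
grip_force: 25.0
```

>>> {"method": "arm_command", "body": {
  "delta_rot": [
    [0,0,0],
    [0,0,0],
    [0,0,0],
    [0,0,0],
    [0,0,0],
    [0,0,0]
  ],
  "delta_pos": [
    [0,0,-0.02],
    [0,0,-0.045],
    [0,0,-0.07],
    [0,0,-0.09],
    [0,0,-0.09],
    [0,0,-0.09]
  ],
  "gripper": [0.6,0.6,0.6,0.6,0.6,0.6]
}}

```text
time: 5.85
position: [0.4474, 0.1669, 0.0963]
tool_rot: [0.756, 0.655, 0.001, 0.001]
ft_force: [0.2, -0.3, -1.7]
grip_width: 0.0498
grip_force: 25.0
```

Run:
```python
from h import *
o=status.get_obs();print(o["position"],o["grip_width"],o["ft_force"])
c=viewer.camera("top"); im=c["pixels"]; hsv=cv2.cvtColor(im,cv2.COLOR_BGR2HSV)
cv2.imwrite("pics/t2.png",im)
# jig: sub-edges. dark fences outer edges at z=.039, by per-row/column intensity gradient
g=cv2.cvtColor(im,cv2.COLOR_BGR2GRAY).astype(float)
def edge(line,sgn):
    d=np.diff(line)*sgn; i=int(d.argmax()); n=d[max(i-1,0):i+2]; return i+.5+(np.dot(n,[-1,0,1])/n.sum() if len(n)==3 else 0)
top=[(u,205+edge(g[205:218,u],-1)) for u in range(375,470,3)]
right=[(468+edge(g[v,468:486],1),v) for v in range(225,322,3)]
F=plane(c,top,.039)[:,:2]*1e3; S=plane(c,right,.039)[:,:2]*1e3
for n,P,k in(("far",F,1),("right",S,0)):
    pf=np.polyfit(P[:,k],P[:,1-k],1); res=P[:,1-k]-np.polyval(pf,P[:,k]); ok=abs(res)<2; pf=np.polyfit(P[ok,k],P[ok,1-k],1); print(n,pf,np.degrees(np.arctan(pf[0])),np.std(P[ok,1-k]-np.polyval(pf,P[ok,k])),ok.sum())
```

```text
[0.44740363 0.16691889 0.0962731 ] 0.049752898913219934 [ 0.18157888 -0.33389222 -1.73670259]
far [5.94999630e-02 5.93262145e+02] 3.405082273741835 0.21735493336665807 32
right [-5.87941219e-02 -2.69561046e+02] -3.3647815459256676 0.1862297586667118 27
```

View pics/t2.png

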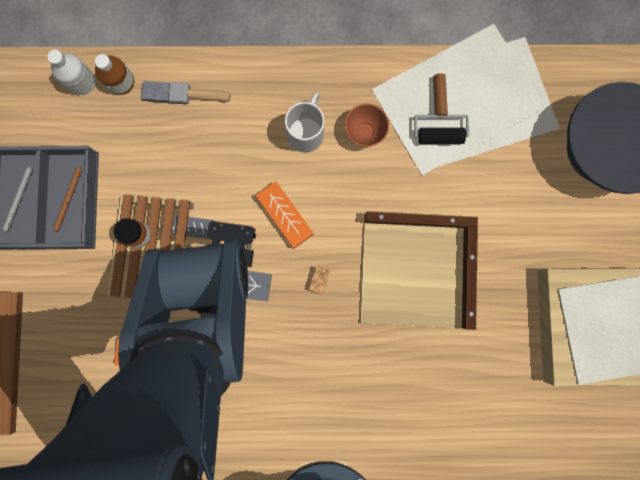

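```bash
python3 -c "
from h import *
go(.5098,-.2064,.0963,-3.4)"
```

```text
t 5.9 dpos [-0.3604, 0.1156, -0.0009] drot [-0.01, 0.0, -4.75]
```

>>> {"method": "arm_command", "body": {
  "delta_rot": [
    [0,0,0],
    [0,0,-1],
    [0,0,-1.5],
    [0,0,-2],
    [0,0,-2.5],
    [0,0,-3],
    [0,0,-3.5],
    [0,0,-4],
    [0,0,-4.5],
    [0,0,-4.75],
    [0,0,-4.75],
    [0,0,-4.75]
  ],
  "delta_pos": [
    [-0.018,0.006,0],
    [-0.054,0.017,0],
    [-0.09,0.029,0],
    [-0.126,0.04,0],
    [-0.162,0.052,0],
    [-0.198,0.063,0],
    [-0.234,0.075,0],
    [-0.27,0.086,0],
    [-0.306,0.098,0],
    [-0.335,0.107,0],
    [-0.352,0.113,0],
    [-0.36,0.1155,0]
  ],
  "gripper": [0.6,0.6,0.6,0.6,0.6,0.6,0.6,0.6,0.6,0.6,0.6,0.6]
}}

```text
time: 6.9
position: [0.5102, -0.2083, 0.0941]
tool_rot: [0.729, 0.685, -0.0, -0.0]
ft_force: [0.1, 0.2, -0.6]
grip_width: 0.0497
grip_force: 25.0
```

Run:
```python
from h import *
o=status.get_obs(); c=viewer.camera("wrist"); cv2.imwrite("pics/w3.png",c["pixels"]); print(o["position"])
go(.5098,-.2064,.0155,-3.4)
```

```text
[ 0.5101606  -0.20832026  0.09406476]
t 6.95 dpos [0.0018, -0.0005, 0.0788] drot [-0.03, -0.0, -0.15]
```

View pics/w3.png

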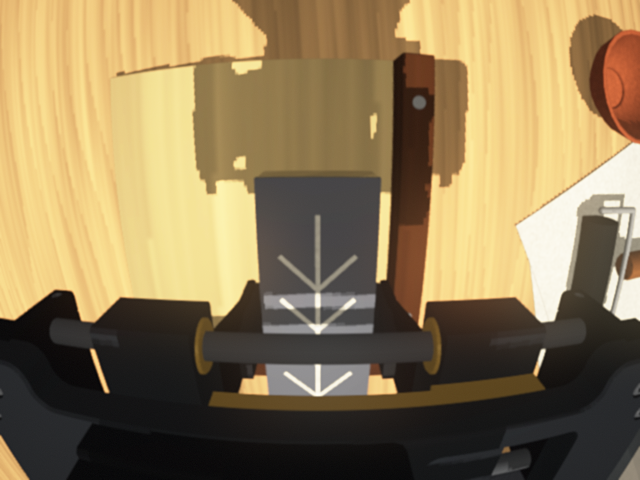

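The wrist view shows the block held square, face up, with its +y edge at row 178 (cols 256–381). The far fence's inner top edge runs from (396,60) to (391,240).

Run:
```python
from h import *
o=status.get_obs(); c=viewer.camera("wrist")
B=plane(c,[[256,179],[381,178.5]],.0127+.0997,o)*1e3
print("+y end of block",np.round(B,1).tolist(), B.mean(0), np.degrees(np.arctan2(*(B[1]-B[0])[1::-1])))
F=plane(c,[[395.5,80],[391,240]],.039,o)*1e3
a=np.radians(-3.39);xj=np.array([np.cos(a),np.sin(a)]);yj=np.array([-xj[1],xj[0]]);C=np.array([556.4,-282.25])
print("fence in jig",(F[:,:2]-C)@xj, "block end y",(B[:,:2]-C)@yj,(B[:,:2]-C)@xj)
```

```text
+y end of block [[491.0, -144.9, 112.4], [539.9, -147.7, 112.4]] [ 515.44625194 -146.31213821  112.4       ] -3.3333377153059907
fence in jig [-4.03758821 -3.85293786] block end y [133.25409701 133.30252243] [-73.40378791 -24.43697874]
```

>>> {"method": "arm_command", "body": {
  "delta_rot": [
    [0,0,0],
    [0,0,0],
    [0,0,0],
    [0,0,0],
    [0,0,0],
    [0,0,0],
    [0,0,0],
    [0,0,0],
    [0,0,0]
  ],
  "delta_pos": [
    [0.003,0,0.02],
    [0.003,0,0.04],
    [0.003,0,0.055],
    [0.003,0,0.065],
    [0.003,0,0.072],
    [0.003,0,0.076],
    [0.003,0,0.078],
    [0.003,0,0.079],
    [0.003,0,0.079]
  ],
  "gripper": [0.6,0.6,0.6,0.6,0.6,0.6,0.6,0.6,0.6]
}}

```text
time: 7.75
position: [0.5106, -0.2029, 0.0169]
tool_rot: [0.728, 0.686, 0.0, 0.0]
ft_force: [0.5, 0.3, -1.4]
grip_width: 0.05
grip_force: 25.0
```

>>> {"method": "arm_command", "body": {
  "delta_rot": [
    [0,0,0],
    [0,0,0],
    [0,0,0],
    [0,0,0],
    [0,0,0],
    [0,0,0],
    [0,0,0],
    [0,0,0],
    [0,0,0],
    [0,0,0]
  ],
  "delta_pos": [
    [0,0,0.001],
    [0,0,0.002],
    [0,0,0.002],
    [0,0,0.002],
    [0,0,0.002],
    [0,0,0.002],
    [0,0,-0.015],
    [0,0,-0.04],
    [0,0,-0.06],
    [0,0,-0.06]
  ],
  "gripper": [0.6,0.6,-0.35,-0.35,-0.35,-0.35,-0.35,-0.35,-0.35,-0.35]
}}

```text
time: 8.58
position: [0.5126, -0.2043, 0.08]
tool_rot: [0.728, 0.686, 0.001, 0.004]
ft_force: [-0.4, -0.5, -0.1]
grip_width: 0.0586
grip_force: 0.0
```

```bash
cat > blk.py <<'E'
from h import *
c=viewer.camera("top"); im=c["pixels"]; hsv=cv2.cvtColor(im,cv2.COLOR_BGR2HSV)
m=((im[...,0].astype(int)>=im[...,2]+2)&(hsv[...,2]>75)&(hsv[...,2]<135)).astype(np.uint8)
m=cv2.morphologyEx(m,cv2.MORPH_CLOSE,np.ones((5,5))); k=np.zeros_like(m);k[215:335,355:470]=m[215:335,355:470]
a=np.radians(-3.39);xj=np.array([np.cos(a),np.sin(a)]);yj=np.array([-xj[1],xj[0]]);C=np.array([556.4,-282.25])
for ct in cv2.findContours(k,0,1)[0]:
    if cv2.contourArea(ct)>100:
        w=plane(c,ct[:,0],.033)[:,:2]*1e3-C; w=np.c_[w@xj,w@yj]; r=cv2.minAreaRect(np.float32(w)); print(np.round(r[0],1),np.round(r[1],1),round(r[2],2))
E
python3 blk.py
python3 - <<'E'
from h import *
# push pose: tool y along jig y (yaw 86.6), finger face (half pad 9.5mm) 12 mm off block's -x side
a=np.radians(-3.39);xj=np.array([np.cos(a),np.sin(a)]);yj=np.array([-xj[1],xj[0]]);C=np.array([556.4,-282.25])
for x in(-95,-60): p=(C+x*xj+68*yj)/1e3; print(p); go(*p,.075,86.6)
print(status.get_obs()["position"],status.get_obs()["q"])
E
```

```text
[-98.4 102.6] [233.8 225.7] 2.47
[ 0.46558722 -0.20875143]
t 8.63 dpos [-0.0077, -0.0458, 0.0033] drot [0.08, 0.31, -90.0]
[ 0.50052598 -0.21082106]
t 8.63 dpos [-0.0077, -0.0108, 0.0035] drot [0.08, 0.31, -90.0]
[ 0.51172482 -0.20377615  0.07850868] [-5.81863246e-01  6.38622604e-01  1.74203273e+00 -3.94060631e-05
  7.55962470e-01 -5.22523512e-01]
```

>>> {"method": "arm_command", "body": {
  "delta_rot": [
    [0,0,7],
    [0,0,14],
    [0,0,21],
    [0,0,28],
    [0,0,35],
    [0,0,42],
    [0,0,49],
    [0,0,56],
    [0,0,63],
    [0,0,70],
    [0,0,77],
    [0,0,84]
  ],
  "delta_pos": [
    [0,-0.01,0],
    [-0.002,-0.02,0],
    [-0.004,-0.03,0],
    [-0.006,-0.04,0],
    [-0.008,-0.051,0],
    [-0.008,-0.051,0],
    [-0.008,-0.051,0],
    [-0.008,-0.051,0],
    [-0.008,-0.051,0],
    [-0.008,-0.051,0],
    [-0.008,-0.051,0],
    [-0.008,-0.051,0]
  ],
  "gripper": [-0.6,-0.6,-0.6,-0.6,-0.6,-0.6,-0.6,-0.6,-0.6,-0.6,-0.6,-0.6]
}}

```text
time: 9.63
position: [0.4582, -0.2074, 0.0755]
tool_rot: [1.0, 0.02, -0.001, -0.001]
ft_force: [-0.6, 0.0, -0.2]
grip_width: 0.0695
grip_force: 0.0
```

>>> {"method": "arm_command", "body": {
  "delta_rot": [
    [0,0,3],
    [0,0,6],
    [0,0,6],
    [0,0,6]
  ],
  "delta_pos": [
    [0,0,0],
    [0,0,0],
    [0,0,0],
    [0,0,0]
  ],
  "gripper": [-0.6,-0.6,-0.6,-0.6]
}}

```text
time: 9.97
position: [0.4584, -0.2075, 0.0757]
tool_rot: [1.0, -0.029, -0.001, -0.001]
ft_force: [0.4, -0.8, -0.3]
grip_width: 0.0697
grip_force: 0.0
```

Run:
```python
from h import *
o=status.get_obs(); c=viewer.camera("wrist"); w=c["pixels"]
t=viewer.camera("top")["pixels"][200:345,345:495]
cv2.imwrite("pics/w4.png",np.vstack([w[:330],cv2.resize(t,(270,261))[:, :].copy() if 0 else np.pad(cv2.resize(t,(270,261)),((0,0),(0,370),(0,0)))]))
a=np.radians(-3.39);xj=np.array([np.cos(a),np.sin(a)]);yj=np.array([-xj[1],xj[0]]);C=np.array([556.4,-282.25])
p=(C-100*xj+68*yj)/1e3; go(*p,.013,-93.39); print(o["position"],o["q"])
```

```text
t 10.07 dpos [0.0021, 0.0008, 0.063] drot [-0.03, 0.05, 0.05]
[ 0.4583878  -0.20746525  0.07573487] [-6.47439617e-01  6.05030465e-01  1.85849675e+00 -3.02861306e-05
  6.79832139e-01  9.81423433e-01]
```

View pics/w4.png

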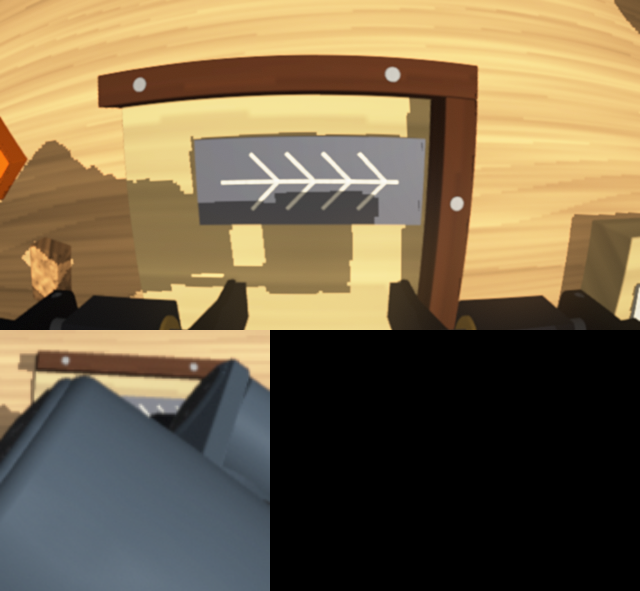

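The block lies flat on the bed, face up, with corners (193,138), (425,138), (422,224) and (199,224). The open fingers at (235,290) and (400,290) are on its near side, ready to push to the far fence.

>>> {"method": "arm_command", "body": {
  "delta_rot": [
    [0,0,0],
    [0,0,0],
    [0,0,0],
    [0,0,0],
    [0,0,0],
    [0,0,0]
  ],
  "delta_pos": [
    [0,0,0.025],
    [0,0,0.045],
    [0,0,0.056],
    [0,0,0.061],
    [0,0,0.062],
    [0,0,0.062]
  ],
  "gripper": [-0.6,-0.6,-0.6,-0.6,-0.6,-0.6]
}}

```text
time: 10.57
position: [0.459, -0.2079, 0.0145]
tool_rot: [1.0, -0.03, -0.0, -0.0]
ft_force: [0.2, 0.3, 0.4]
grip_width: 0.0698
grip_force: 0.0
```

>>> {"method": "arm_command", "body": {
  "delta_rot": [
    [0,0,0],
    [0,0,0],
    [0,0,0],
    [0,0,0],
    [0,0,0],
    [0,0,0],
    [0,0,0],
    [0,0,0],
    [0,0,0],
    [0,0,0],
    [0,0,0],
    [0,0,0]
  ],
  "delta_pos": [
    [0.004,0,0],
    [0.008,0,0],
    [0.012,0,0],
    [0.016,0,0],
    [0.02,0,0],
    [0.024,0,0],
    [0.028,0,0],
    [0.031,0,0],
    [0.033,0,0],
    [0.035,0,0],
    [0.036,0,0],
    [0.036,0,0]
  ],
  "gripper": [-0.6,-0.6,-0.6,-0.6,-0.6,-0.6,-0.6,-0.6,-0.6,-0.6,-0.6,-0.6]
}}

```text
time: 11.57
position: [0.4953, -0.2101, 0.0145]
tool_rot: [1.0, -0.03, 0.0, 0.0]
ft_force: [-0.1, -0.4, 0.6]
grip_width: 0.0696
grip_force: 0.1
```

```bash
cat > st.py <<'E'
from h import *
o=status.get_obs()
a=np.radians(-3.39);xj=np.array([np.cos(a),np.sin(a)]);yj=np.array([-xj[1],xj[0]]);C=np.array([556.4,-282.25])
p=o["position"][:2]*1e3-C; print(o["time"],p@xj,p@yj,o["position"][2],o["ft_force"],R.from_quat(o["tool_rot"]).as_matrix()[:,1])
E
python3 st.py
```

```text
11.5667 -65.2459436444636 68.43300111954497 0.01448421591844513 [-0.09157785 -0.39771816  0.61075076] [-5.93540618e-02 -9.98236960e-01  2.57069721e-04]
```

>>> {"method": "arm_command", "body": {
  "delta_rot": [
    [0,0,0],
    [0,0,0],
    [0,0,0],
    [0,0,0],
    [0,0,0],
    [0,0,0]
  ],
  "delta_pos": [
    [0.001,0,0],
    [0.002,0,0],
    [0.003,0,0],
    [0.004,0,0],
    [0.005,0,0],
    [0.005,0,0]
  ],
  "gripper": [-0.6,-0.6,-0.6,-0.6,-0.6,-0.6]
}}

```text
time: 12.07
position: [0.4987, -0.2102, 0.0145]
tool_rot: [1.0, -0.029, -0.001, -0.0]
ft_force: [-3.6, -1.9, 1.4]
grip_width: 0.0694
grip_force: 2.1
```

>>> {"method": "arm_command", "body": {
  "delta_rot": [
    [0,0,0],
    [0,0,0],
    [0,0,0]
  ],
  "delta_pos": [
    [0.001,0,0],
    [0.001,0,0],
    [0.001,0,0]
  ],
  "gripper": [-0.6,-0.6,-0.6]
}}

```text
time: 12.32
position: [0.4987, -0.2102, 0.0145]
tool_rot: [1.0, -0.029, -0.002, -0.0]
ft_force: [-5.4, -4.3, 3.7]
grip_width: 0.0694
grip_force: 3.2
```

>>> {"method": "arm_command", "body": {
  "delta_rot": [
    [0,0,0],
    [0,0,0],
    [0,0,0]
  ],
  "delta_pos": [
    [0.0007,0,0],
    [0.0007,0,0],
    [0.0007,0,0]
  ],
  "gripper": [-0.6,-0.6,-0.6]
}}

```text
time: 12.57
position: [0.4987, -0.2101, 0.0144]
tool_rot: [1.0, -0.029, -0.003, -0.001]
ft_force: [-8.3, -3.8, 3.4]
grip_width: 0.0693
grip_force: 4.0
```

The block stopped at the far fence with about 8 N. Now I back off, lift, turn, and go to its +y end.

>>> {"method": "arm_command", "body": {
  "delta_rot": [
    [0,0,0],
    [0,0,0],
    [0,0,0],
    [0,0,0],
    [0,0,0],
    [0,0,0],
    [0,0,0]
  ],
  "delta_pos": [
    [-0.006,0,0],
    [-0.015,0,0],
    [-0.018,0,-0.015],
    [-0.018,0,-0.04],
    [-0.018,0,-0.06],
    [-0.018,0,-0.06],
    [-0.018,0,-0.06]
  ],
  "gripper": [-0.6,-0.6,0,0.5,0.8,0.8,0.8]
}}

```text
time: 13.15
position: [0.4844, -0.2098, 0.0756]
tool_rot: [1.0, -0.03, 0.002, 0.001]
ft_force: [-0.5, 0.7, -0.6]
grip_width: 0.0441
grip_force: 0.0
```

```bash
python3 st.py
python3 - <<'E'
from h import *
a=np.radians(-3.39);xj=np.array([np.cos(a),np.sin(a)]);yj=np.array([-xj[1],xj[0]]);C=np.array([556.4,-282.25])
p=(C-27*xj+168*yj)/1e3; go(*p,.075,-3.39)
E
```

```text
13.15 -76.18524730621034 68.10878536206933 0.07555806058509242 [-0.52751965  0.73780742 -0.55065391] [-0.05948831 -0.99822764  0.00164746]
t 13.15 dpos [0.0491, -0.0999, 0.0006] drot [0.22, -0.07, -90.02]
```

>>> {"method": "arm_command", "body": {
  "delta_rot": [
    [0,0,-7],
    [0,0,-14],
    [0,0,-21],
    [0,0,-28],
    [0,0,-35],
    [0,0,-42],
    [0,0,-49],
    [0,0,-56],
    [0,0,-63],
    [0,0,-70],
    [0,0,-77],
    [0,0,-84]
  ],
  "delta_pos": [
    [0.005,-0.01,0],
    [0.01,-0.02,0],
    [0.015,-0.03,0],
    [0.02,-0.04,0],
    [0.025,-0.05,0],
    [0.03,-0.06,0],
    [0.035,-0.07,0],
    [0.04,-0.08,0],
    [0.045,-0.09,0],
    [0.049,-0.1,0],
    [0.049,-0.1,0],
    [0.049,-0.1,0]
  ],
  "gripper": [0.8,0.8,0.8,0.8,0.8,0.8,0.8,0.8,0.8,0.8,0.8,0.8]
}}

```text
time: 14.15
position: [0.5378, -0.1112, 0.073]
tool_rot: [0.76, 0.65, -0.0, -0.001]
ft_force: [0.2, 0.2, -0.6]
grip_width: 0.0092
grip_force: 0.0
```

>>> {"method": "arm_command", "body": {
  "delta_rot": [
    [0,0,-3],
    [0,0,-6],
    [0,0,-6],
    [0,0,-6]
  ],
  "delta_pos": [
    [0,0,0],
    [0,0,0],
    [0,0,0],
    [0,0,0]
  ],
  "gripper": [0.8,0.8,0.8,0.8]
}}

```text
time: 14.48
position: [0.5378, -0.112, 0.0734]
tool_rot: [0.728, 0.685, -0.0, -0.001]
ft_force: [0.0, -0.2, 0.8]
grip_width: 0.0085
grip_force: 0.0
```

```bash
python3 st.py; python3 blk.py
```

```text
14.4833 -28.680582070564874 168.81018555109227 0.07342320064387059 [ 0.02971522 -0.22086435  0.80373665] [ 0.99814807 -0.0608074  -0.00169995]
[-98.5 105.6] [232.1 221.3] 2.9
```

>>> {"method": "arm_command", "body": {
  "delta_rot": [
    [0,0,0],
    [0,0,0],
    [0,0,0],
    [0,0,0],
    [0,0,0],
    [0,0,0]
  ],
  "delta_pos": [
    [0,0,0.025],
    [0,0,0.045],
    [0,0,0.055],
    [0,0,0.059],
    [0,0,0.059],
    [0,0,0.059]
  ],
  "gripper": [0.8,0.8,0.8,0.8,0.8,0.8]
}}

```text
time: 15.03
position: [0.5387, -0.1125, 0.0158]
tool_rot: [0.728, 0.686, 0.0, 0.0]
ft_force: [0.2, -0.3, 0.3]
grip_width: 0.0088
grip_force: 0.0
```

>>> {"method": "arm_command", "body": {
  "delta_rot": [
    [0,0,0],
    [0,0,0],
    [0,0,0],
    [0,0,0],
    [0,0,0],
    [0,0,0],
    [0,0,0],
    [0,0,0],
    [0,0,0],
    [0,0,0]
  ],
  "delta_pos": [
    [-0.004,0,0],
    [-0.008,0,0],
    [-0.012,0,0],
    [-0.015,0,0],
    [-0.018,0,0],
    [-0.02,0,0],
    [-0.022,0,0],
    [-0.024,0,0],
    [-0.025,0,0],
    [-0.025,0,0]
  ],
  "gripper": [0.8,0.8,0.8,0.8,0.8,0.8,0.8,0.8,0.8,0.8]
}}

```text
time: 15.87
position: [0.5368, -0.1375, 0.0155]
tool_rot: [0.728, 0.686, -0.0, -0.0]
ft_force: [-0.0, 0.2, 0.6]
grip_width: 0.0092
grip_force: 0.1
```

>>> {"method": "arm_command", "body": {
  "delta_rot": [
    [0,0,0],
    [0,0,0],
    [0,0,0],
    [0,0,0]
  ],
  "delta_pos": [
    [-0.001,0,0],
    [-0.002,0,0],
    [-0.002,0,0],
    [-0.002,0,0]
  ],
  "gripper": [0.8,0.8,0.8,0.8]
}}

```text
time: 16.2
position: [0.5368, -0.1394, 0.0155]
tool_rot: [0.728, 0.686, -0.0, 0.0]
ft_force: [0.1, 0.6, -0.7]
grip_width: 0.0085
grip_force: 0.2
```

```bash
python3 st.py
```

```text
16.2 -28.013215465576227 141.422006409232 0.01550185697855332 [ 0.11496708  0.55991447 -0.71692141] [ 9.98242810e-01 -5.92561328e-02 -6.07721203e-05]
```

>>> {"method": "arm_command", "body": {
  "delta_rot": [
    [0,0,0],
    [0,0,0],
    [0,0,0],
    [0,0,0]
  ],
  "delta_pos": [
    [-0.001,0,0],
    [-0.002,0,0],
    [-0.002,0,0],
    [-0.002,0,0]
  ],
  "gripper": [0.8,0.8,0.8,0.8]
}}

```text
time: 16.53
position: [0.5366, -0.1402, 0.0155]
tool_rot: [0.728, 0.686, 0.0, -0.001]
ft_force: [0.6, 4.1, 0.9]
grip_width: 0.0084
grip_force: 2.4
```

>>> {"method": "arm_command", "body": {
  "delta_rot": [
    [0,0,0],
    [0,0,0],
    [0,0,0],
    [0,0,0]
  ],
  "delta_pos": [
    [-0.001,0,0],
    [-0.002,0,0],
    [-0.002,0,0],
    [-0.002,0,0]
  ],
  "gripper": [0.8,0.8,0.8,0.8]
}}

```text
time: 16.87
position: [0.5365, -0.1403, 0.0155]
tool_rot: [0.728, 0.685, 0.001, -0.002]
ft_force: [2.8, 9.9, 2.1]
grip_width: 0.0084
grip_force: 5.6
```

>>> {"method": "arm_command", "body": {
  "delta_rot": [
    [0,0,0],
    [0,0,0],
    [0,0,0],
    [0,0,0],
    [0,0,0],
    [0,0,0],
    [0,0,0],
    [0,0,0],
    [0,0,0],
    [0,0,0],
    [0,0,0]
  ],
  "delta_pos": [
    [0.006,0,0],
    [0.018,0,0],
    [0.02,0,-0.015],
    [0.02,0,-0.04],
    [0.02,0,-0.08],
    [0.02,0,-0.12],
    [-0.005,-0.02,-0.14],
    [-0.02,-0.04,-0.14],
    [-0.02,-0.05,-0.14],
    [-0.02,-0.05,-0.14],
    [-0.02,-0.05,-0.14]
  ],
  "gripper": [0.8,0.8,0.8,0.8,0.8,0.8,0.8,-0.5,-1,-1,-1]
}}

```text
time: 17.78
position: [0.4849, -0.1597, 0.1551]
tool_rot: [0.728, 0.685, -0.0, -0.001]
ft_force: [0.1, -0.0, -0.6]
grip_width: 0.0279
grip_force: 0.0
```

Run:
```python
from h import *
o=status.get_obs();print(o["position"],o["time"]); c=viewer.camera("wrist")
cv2.imwrite("pics/w5.png",c["pixels"]); cv2.imwrite("pics/s5.png",viewer.camera("scene")["pixels"])
s=cv2.imread("pics/s5.png")[210:370,130:330]; cv2.imwrite("pics/s5c.png",cv2.resize(s,(800,600)[:1]+(600,),interpolation=cv2.INTER_CUBIC))
```

```text
[ 0.48491516 -0.15966237  0.15514866] 17.7833
```

View pics/s5c.png

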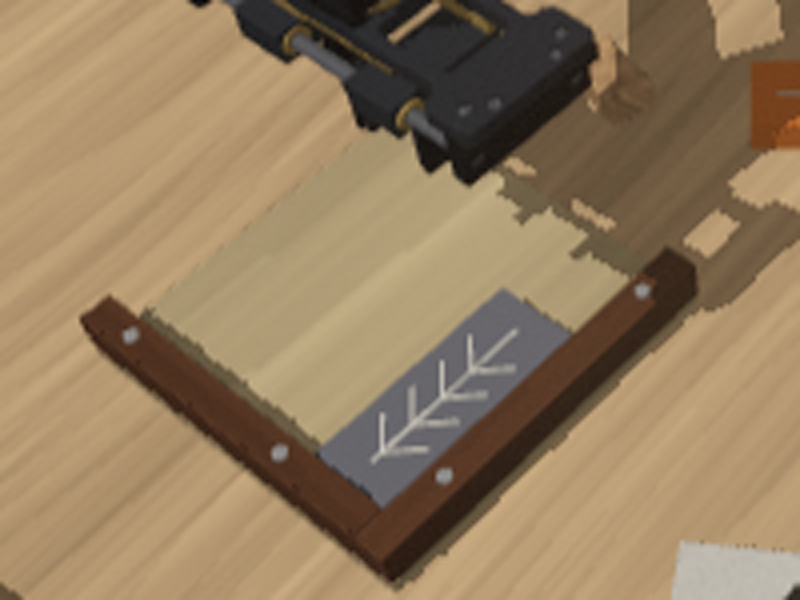

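The scene crop shows the block in the corner, face up, with the gripper clear, but the fences hide any gaps. I'll move away and measure from the top camera.

>>> {"method": "arm_command", "body": {
  "delta_rot": [
    [0,0,0],
    [0,0,0],
    [0,0,0],
    [0,0,0],
    [0,0,0],
    [0,0,0],
    [0,0,0],
    [0,0,0],
    [0,0,0],
    [0,0,0],
    [0,0,0],
    [0,0,0]
  ],
  "delta_pos": [
    [0.01,0,-0.02],
    [0.04,-0.01,-0.04],
    [0.08,-0.02,-0.06],
    [0.12,-0.03,-0.08],
    [0.16,-0.04,-0.08],
    [0.2,-0.05,-0.08],
    [0.24,-0.05,-0.08],
    [0.27,-0.05,-0.08],
    [0.29,-0.05,-0.08],
    [0.3,-0.05,-0.08],
    [0.3,-0.05,-0.08],
    [0.3,-0.05,-0.08]
  ],
  "gripper": [0,0,0,0,0,0,0,0,0,0,0,0]
}}

```text
time: 18.88
position: [0.4535, 0.1422, 0.2351]
tool_rot: [0.727, 0.686, -0.001, 0.0]
ft_force: [0.5, -0.9, 0.8]
grip_width: 0.044
grip_force: 0.0
```

```bash
python3 blk.py
python3 - <<'E'
from h import *
print(status.get_obs()["position"])
c=viewer.camera("top"); im=c["pixels"]; cv2.imwrite("pics/t6.png",cv2.resize(im[205:325,345:485],None,fx=5,fy=5,interpolation=cv2.INTER_CUBIC))
E
```

```text
[-24.9  65.4] [ 48.8 127.9] 0.09
[0.45345677 0.14152238 0.2351246 ]
```

View pics/t6.png

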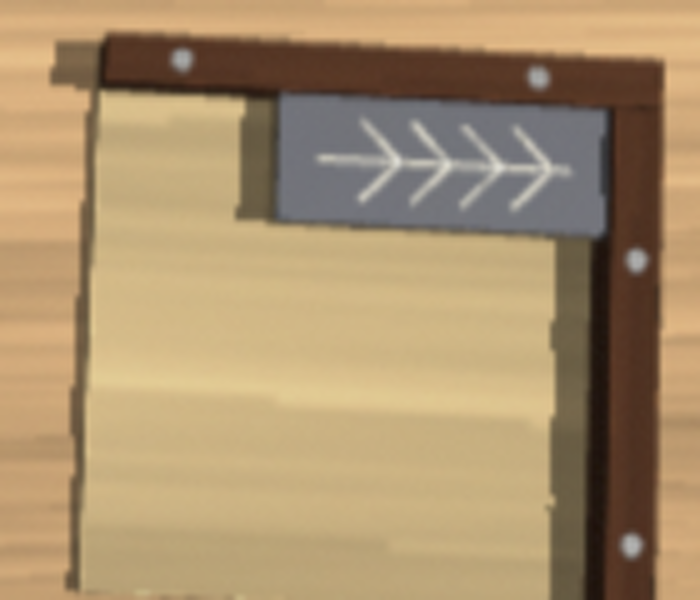

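The block's centre measures (-24.9, 65.4) mm in the corner frame and it is square to 0.1°. The crop shows both sides tight against the fences, so I'm handing in.

```bash
python3 -c "
from rig import robot
print(robot.hand_in())"
```

```text
the job is handed in; nothing more can be done
None
```

The long block is out of the rack and lies carved face up in the jig's corner, measured within about 0.5 mm and 0.1° of home; the arm is clear, nothing else was touched as far as the images show, and the job was handed in at about 19 s (no verdict was returned).

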